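Load the spring-loaded feeding-tub dispenser

TASK

Load both feeding tubs into the spring-loaded dispenser. First press the tub that stands on its platform straight down until the two sprung catches snap shut over its lid; only then bring the spare tub from the worktop, stand it squarely on that lid with its feet in the recesses, and press it down until the catches snap shut over it too. Leave the cup rack, the hide and the tongs where they are.

Things in the scene. Friction and masses are not known exactly. Their poses are not given: they have to be found in the camera images.
- dispenser: Tub dispenser fixed to the worktop. Origin: centre of the underside, z up, its x through the two catches. Dark steel base 150 (x) x 110 x 10 mm. Four aluminium corner angles (inside 63 mm square, 114 mm high, flared tops to 126 mm, mouth 77 mm) guide the lids. Its +y and -y sides are open 47 mm wide for fingers holding a lid across y; on +x, -x stand catch brackets (28 mm wide, out to 60 mm, 112 mm high).
- throat (a point): Point on the dispenser's upright axis, 100 mm above the worktop, level with the flat undersides of the catch noses; axes as the dispenser's. A caught tub has the top of its lid at this height. To press a tub home, push the middle of its lid (8 to 20 N) to 2 to 7 mm below this height, then let go.
- platform (a joint): Metres that the sprung steel platform has sunk: 0 = upper stop, 0.072 = lower stop; about 0.028 with one tub caught, 0.060 with two. Spring force 2.7 N at 0, plus 0.09 N per mm (0.8 N of it carries the platform); one tub's weight does not sink it. Its top has the same four recesses as a lid; at 0 their floor is 92 mm above the worktop.
- catch_near (a joint): Travel (m) of the steel catch on the dispenser's -x side: 0 = shut, nose 26 mm from the axis, 4 mm over a lid's edge; to 0.008 pushed outwards. Nose flat beneath, sloped on top (2 to 13 mm above its underside): a lid pressed down wedges it out against a spring (1.5 N plus 0.25 N per mm); it snaps shut over the lid's top and then holds it down.
- catch_far (a joint): The same for the catch on the dispenser's +x side.
- tub_first: Square lidded tub, 60 x 60 x 36 mm, 0.1 kg, lid fixed on, same as the spare tub. At the start it stands on the dispenser's platform, square with it, feet in the platform's recesses, its lid's top 28 mm above catch height, in the flared mouth. Origin: centre of the underside of its feet, z up.
- tub_first_top (a point): Centre of the top of the first tub's lid (36 mm above its origin), the place to press. The lid's top has a raised border and 19 mm wide cross around four 13 mm square recesses, 4 mm deep, centred at 16 mm either way from the middle; the feet of the tub above drop in, so stacked tubs repeat every 32 mm.
- tub_spare: Square lidded tub, 60 x 60 x 36 mm, 0.1 kg, on the worktop away from the dispenser, any yaw; alike every quarter turn, sides along its x, y. Origin: centre under its feet, z up. Four tapered feet 5 mm high (10 to 6 mm wide) at 16 mm either way; white plastic; 46 mm square body; 60 mm square lid from 26 to 36 mm up, fixed on: hold it by the lid's edges.
- tub_spare_top (a point): Centre of the top of the spare tub's lid (36 mm above its origin), the place to press. Same lid as the first tub's.
- cup_rack: Bystander: wooden slotted rack, 85 x 270 x 62 mm, long side along its y, with four round white plastic cups in it. Loose, 0.6 kg. Origin: centre of its underside.
- hide: Bystander: sandstone-coloured resin hide, 94 x 134 x 65 mm, long side along its y. Loose, 0.7 kg. Origin: centre of its underside.
- tongs: Bystander: stainless tweezer tongs lying flat, 225 x 27 x 12 mm, long side along its x. Loose, 60 g. Origin: on the worktop under its middle.
There are look-alikes about, which are no part of the job. Of the things like the dispenser, leave any that is yellow; of the rest the smaller one is meant.

How it is judged:
On the way, in this order (a step that is already met when the one before it is completed fails the run):
1. the first tub is pressed down and both catches are shut over its lid, while the spare tub is not yet at the dispenser (z of tub_first_top in the frame of throat between -0.015 and 0.002 m and horizontal distance between tub_first_top and throat below 0.006 m and angle between tub_first's own z axis and vertical below 0.08 rad and value of joint each of catch_near, catch_far below 0.0015 m and horizontal distance between tub_spare and dispenser above 0.08 m), for 0.2 s.
2. the spare tub is pressed down on the first and both catches are shut over its lid (z of tub_spare_top in the frame of throat between -0.015 and 0.002 m and horizontal distance between tub_spare_top and throat below 0.006 m and angle between tub_spare's own z axis and vertical below 0.08 rad and value of joint each of catch_near, catch_far below 0.0015 m), for 0.2 s.
At the end, for the whole second after the job is handed in: Both tubs upright in the dispenser (0.08 rad, 6 mm of its axis), spare on first with feet in the recesses (32 mm pitch, -2/+2.5; 5 mm sideways), spare lid top at most 2 mm above and 15 mm below the catch undersides, both catches shut within 1.5 mm, platform sunk over 55 mm, at rest (all of step 2 and value of joint platform above 0.055 m and z of tub_spare in the frame of tub_first between 0.03 and 0.0345 m and horizontal distance between tub_spare and tub_first below 0.005 m and angle between tub_first's own z axis and vertical below 0.08 rad and horizontal distance between tub_first and throat below 0.006 m and linear speed of tub_spare below 0.02 m/s); the robot touches nothing.
It fails at once if the cup rack is moved by more than 30 mm (distance of cup_rack from where it was at the start of the episode above 0.03 m).
It fails at once if the hide is moved by more than 30 mm (distance of hide from where it was at the start of the episode above 0.03 m).
It fails at once if the pair of tongs is moved by more than 30 mm (distance of tongs from where it was at the start of the episode above 0.03 m).
It also fails if it takes over 61 s, if anything falls off the work surface, if the arm or the gripper's body presses on something with over 40 N, if the wrist force passes 120 N, or if a joint passes its speed limit or range.

ROBOT

A 6-joint arm with a two-finger parallel gripper is mounted at the origin on the work surface. World frame = base frame: x ahead of the robot, y to its left, z up, the work surface at z = 0. Lengths are in m, angles in rad, forces in N, time in s.
With the tool pointing down it reaches from about 0.425 to 0.95 m from the base axis. Payload 3.5 kg.
Tool frame: the origin (TCP) lies midway between the tips of the shut fingers; the grasp point (between the pads) lies 19 mm behind it; z points along the fingers, y is the line along which they close (so a half turn about z gives the same grasp; the last joint's range is limited). The gripper opens to 85 mm and grips with 20 to 120 N. Pads are 22 mm wide; open, the fingers measure 114 mm over their backs; the gripper's body (76 mm by 85 mm) begins 54 mm behind the grasp point. The pads swing forward as they close: fully open they stand 13 mm farther back than shut.
Start: joints at [-1.495, 0.286, 1.577, -0, 1.279, -0.15], TCP at [0.151, -0.658, 0.231] pointing down, gripper open.
Joint ranges: [-2.77, 2.77], [-0.9, 2.22], [0.21, 2.48], [-1.53, 4.67], [0.24, 2.81], [-2.84, 2.84]. Speed limits (rad/s): [2.79, 2.79, 3.14, 3.14, 3.14, 3.14].

INTERFACE

Orientations are given as a unit quaternion [x, y, z, w].
In Python, from plant import ctrl gives the robot as it stands. The module is installed in compiled form; this text tells all that it offers.
- The arm moves only by the shell command python3 -m inch 'ROWS' [FORCE]. ROWS is JSON, a list of rows, each a list of 5 numbers: the closure, from 0 (fully open) to 1 (shut), then the shift along the tool's x, y, z in m, then the turn about the tool's z in degrees. A call has 1 to 5 rows; each row is the pose to reach, as a shift and turn from the pose commanded when the call began, along the tool's axes at that moment; what a row does not reach only later rows make up. A row lasts 1/12 s, in which the tool goes at most 41.7 mm and 7.16 degrees, less where a joint would pass 70% of its speed; a pose out of reach is approached as far as the arm can. A call with a gripper value outside its range is refused whole. The fingers move at their own pace and stop on an object; FORCE is the grip in N (left out, the last holds). Time passes only in rows, so rows that repeat a pose let the fingers close. It gives the time, the measured TCP pose, the force, the opening and the grip force at its end, in the units of the state.
- ctrl.get_state(): the state, without advancing time (a new reading comes with each control period).
- ctrl.read_camera(name): name is "scene" or "top" or "wrist"; returns a dict with "pixels" (480x640x3 uint8, red, green, blue), "depth" (480x640 float32, m along the optical axis (not along the pixel's ray), 0 where there is no reading), "fx", "fy", "cx", "cy" (pixels), "xyz" and "rotation" of the camera in the world; the wrist camera has in their place "mount" (4x4, takes a point from camera to tool coordinates, whose origin is the TCP and whose axes are the flange's). Camera axes: x right, y down, z forward; pixel columns grow to the right and rows downward; lengths in m; the calibration is good to about 2 mm. A picture is of the moment at which its call begins: read the wrist's pose just before it.
- ctrl.sign_off(): hands the job in; it is judged then, once.
Trained networks look in a picture, given as the dict that the camera call returned (one of the last four; its "shot" number tells which), for a name from the list of things; names that differ only in an ending like _2 or _b are one class to them, and where a whole thing is asked for, a point or a joint stands for the part that bears it (a point fixed in the world has none). Each returns a list of dicts, best first, with "score" (0 to 1); they miss things now and then, are a little off and sometimes report something else, mostly with a low value. They report only what shows in the picture. A call takes as long as a camera call. They do not tell look-alikes from the thing itself.
- ctrl.spot_in(query, picture): "at" ([column, row] in pixels, amid what is visible of it).
- ctrl.tip_of(query, picture): "at" ([column, row] in pixels: a listed point, or the origin of a listed thing).
The state is a dict: "time": time; "qpos": joint angles; "dq": joint speeds; "joint_efforts": joint torques, N m; "eef_pos": TCP position; "tcp_rot": TCP orientation; "contact_force": force on the tool from outside, world axes, zero at the start; "wrist_torque": the same for the moment, N m; "opening": opening from 0.0 (shut) to 1.0 (fully open); "finger_force": force on a finger pad.
Only numpy, scipy, OpenCV 4.12 (cv2) and the standard library are available. Lean on these libraries where they do the work, as an engineer would, in place of code of your own. Each camera call takes 0.05 s, during which the arm holds its last target. There are 200 camera calls.

## Working session

There is one attempt and no reset: what is moved stays moved. The work goes in short steps, Python scripts to look and compute and a shell command to move; the robot and the scene stay as the last step left them, time stands still between calls to the robot, and variables do not carry over. Pictures are saved under pics/ and viewed, at most 10 in all, crops included, and the job is handed in when it is done.

```bash
mkdir -p pics; cat > h.py <<'E'
import numpy as np, cv2
from plant import ctrl
from scipy.spatial.transform import Rotation as R
def snap(n):
    s=ctrl.get_state(); p=ctrl.read_camera(n)
    if 'mount' in p:
        T=np.eye(4);T[:3,:3]=R.from_quat(s['tcp_rot']).as_matrix();T[:3,3]=s['eef_pos'];T=T@np.array(p['mount'])
    else:
        T=np.eye(4);r=np.array(p['rotation']);T[:3,:3]=r if r.shape==(3,3) else R.from_quat(r).as_matrix();T[:3,3]=p['xyz']
    p['T']=T;return p
def cloud(p):
    d=p['depth'];v,u=np.indices(d.shape)
    P=np.stack([(u-p['cx'])/p['fx']*d,(v-p['cy'])/p['fy']*d,d],-1)@p['T'][:3,:3].T+p['T'][:3,3]
    P[d==0]=np.nan;return P
def atz(p,uv,z):
    r=p['T'][:3,:3]@np.array([(uv[0]-p['cx'])/p['fx'],(uv[1]-p['cy'])/p['fy'],1]);o=p['T'][:3,3]
    return o+r*(z-o[2])/r[2]
def save(p,f,box=None,k=1):
    i=p['pixels'][:,:,::-1]
    if box: i=i[box[1]:box[3],box[0]:box[2]]
    cv2.imwrite('pics/'+f,cv2.resize(i,None,fx=k,fy=k,interpolation=cv2.INTER_CUBIC))
E
python3 - <<'E'
from h import *
s=ctrl.get_state();print(s)
for n in('top','scene'):
    p=snap(n);save(p,n+'1.png')
    C=cloud(p);np.save(n,C)
    for q in('dispenser','tub_first','tub_spare','cup_rack','hide','tongs'):
        for r in ctrl.spot_in(q,p)[:4]:
            u,v=np.int32(r['at']);print(n,q,round(r['score'],2),(u,v),C[v,u].round(3))
E
```

```text
{'time': 0.0, 'qpos': array([-1.49501579e+00,  2.87185064e-01,  1.57818356e+00, -2.31218348e-05,
        1.27858859e+00, -1.50008040e-01]), 'dq': array([-0.00214724,  0.00104078, -0.00045913, -0.00090583, -0.00076361,
        0.00109775]), 'joint_efforts': array([ 8.09371577e-04, -4.05981767e+01, -2.92626822e+01, -1.29258756e-04,
        5.93096047e-03,  1.34350267e-05]), 'eef_pos': array([ 0.15108335, -0.65719938,  0.22993069]), 'tcp_rot': array([ 9.93633134e-01,  1.12657877e-01,  3.28095146e-05, -1.18187726e-03]), 'contact_force': array([ 0.1696059 , -0.63353003, -0.16671061]), 'wrist_torque': array([-0.02147233, -0.00553422,  0.01592382]), 'finger_force': 0.0, 'opening': 0.9993389763957226}
top dispenser 0.94 (np.int32(368), np.int32(230)) [ 0.528 -0.197  0.103]
top dispenser 0.62 (np.int32(444), np.int32(203)) [ 0.594 -0.39   0.094]
top dispenser 0.55 (np.int32(379), np.int32(316)) [ 0.317 -0.218  0.129]
top tub_first 0.62 (np.int32(376), np.int32(220)) [ 0.552 -0.215  0.126]
top tub_first 0.61 (np.int32(207), np.int32(151)) [0.743 0.214 0.045]
top tub_spare 0.71 (np.int32(224), 
[... 264 characters left out ...]
nt32(293), np.int32(261)) [ 0.454 -0.005  0.016]
scene dispenser 0.92 (np.int32(258), np.int32(281)) [ 0.603 -0.216  0.081]
scene dispenser 0.84 (np.int32(246), np.int32(177)) [ 0.39  -0.23   0.137]
scene dispenser 0.71 (np.int32(160), np.int32(304)) [ 0.644 -0.397  0.097]
scene tub_first 0.68 (np.int32(251), np.int32(247)) [ 0.556 -0.223  0.131]
scene tub_spare 0.57 (np.int32(445), np.int32(250)) [0.537 0.17  0.035]
scene cup_rack 0.86 (np.int32(492), np.int32(342)) [0.751 0.211 0.05 ]
scene hide 0.88 (np.int32(245), np.int32(375)) [ 0.782 -0.245  0.067]
scene tongs 0.86 (np.int32(356), np.int32(235)) [ 0.463 -0.006  0.002]
scene tongs 0.56 (np.int32(447), np.int32(249)) [0.535 0.174 0.036]
```

View pics/top1.png

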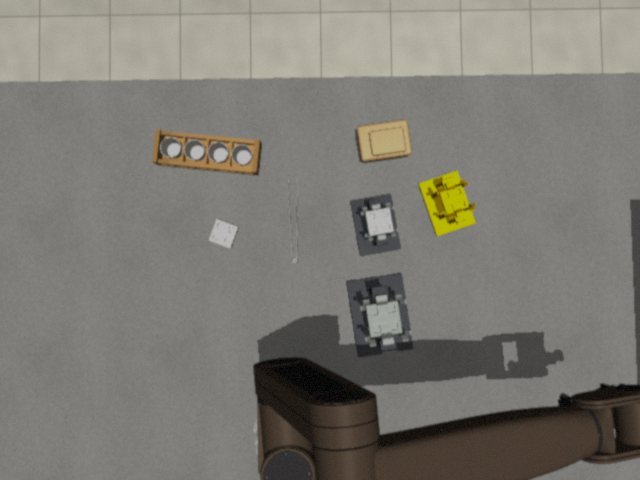

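View pics/scene1.png

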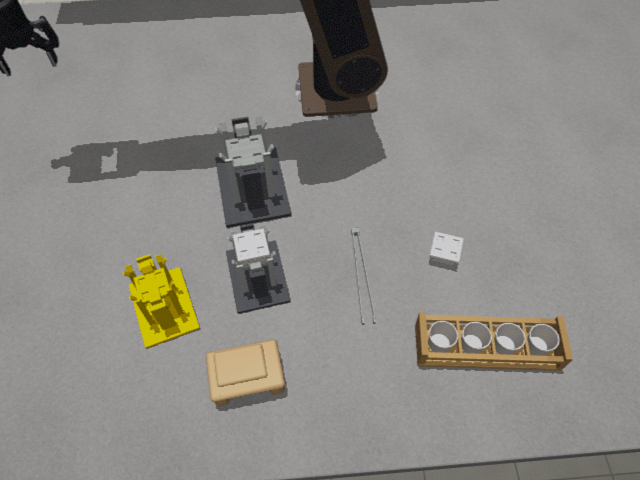

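Dispenser-like things in the top image: a yellow one at (447,203), which is excluded; a large grey one at (380,316); and a small grey one at (376,222). The small grey one, holding a white tub, fits the description. The spare tub is at (223,233), the tongs at (293,225), the rack at (207,152) and the hide at (384,141). I'll confirm with a crop and measure.

```bash
python3 - <<'E'
from h import *
p=snap('scene');save(p,'crop.png',(110,90,310,330),2.5)
for n in('top','scene'):
    C=np.load(n+'.npy')
    for nm,c,z0,z1 in(('first',(.553,-.217),.118,.14),('big',(.33,-.22),.118,.19),('spare',(.53,.172),.025,.045),('base',(.55,-.213),.005,.016)):
        r=.1 if nm=='base' else .05
        m=(np.hypot(C[...,0]-c[0],C[...,1]-c[1])<r)&(C[...,2]>z0)&(C[...,2]<z1)
        q=C[m];a=cv2.minAreaRect(q[:,:2].astype(np.float32)*1000)
        print(n,nm,m.sum(),q.mean(0).round(4),np.median(q[:,2]).round(4),a)
E
```

```text
top first 658 [ 0.5501 -0.2211  0.1266] 0.1266 ((549.0521850585938, -221.9646759033203), (81.28839874267578, 80.15007019042969), 9.13660717010498)
top big 1052 [ 0.3277 -0.2235  0.1324] 0.1295 ((331.44000244140625, -224.01736450195312), (99.25352478027344, 91.16169738769531), 23.065690994262695)
top spare 534 [0.5303 0.1753 0.0351] 0.0354 ((530.363037109375, 175.66925048828125), (61.22724533081055, 59.77537155151367), 68.6240234375)
top base 1303 [ 0.5432 -0.2137  0.0097] 0.0096 ((550.8488159179688, -214.8941192626953), (190.63356018066406, 196.09588623046875), 67.83326721191406)
scene first 1000 [ 0.5504 -0.222   0.1274] 0.1279 ((548.6849365234375, -223.3319854736328), (79.75576782226562, 81.42225646972656), 9.292753219604492)
scene big 1065 [ 0.3315 -0.2217  0.134 ] 0.1301 ((327.6548156738281, -224.1905517578125), (90.84368133544922, 91.14443969726562), 22.4189510345459)
scene spare 777 [0.5311 0.1734 0.0354] 0.0357 ((528.5714111328125, 174.2830810546875), (60.343021392822266, 64.96212005615234), 69.20340728759766)
scene base 1903 [ 0.5706 -0.2205  0.0105] 0.0106 ((550.3013305664062, -211.39352416992188), (176.92324829101562, 176.8062286376953), 83.05667114257812)
```

View pics/crop.png

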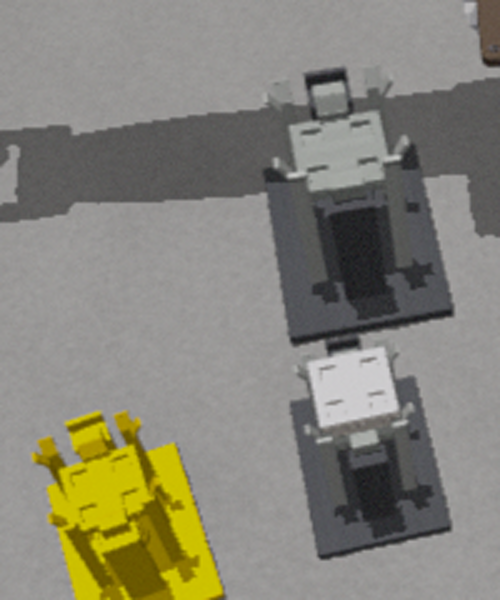

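The crop confirms it: the small grey dispenser with the white tub is at crop (352,388), next to a clearly larger grey one at (335,150) and the yellow one. Its lid is at about (0.549,-0.222), yaw about 9°. Moving above it.

```bash
cat >> h.py <<'E'
def go(x,y,z,yaw=None):
    s=ctrl.get_state();M=R.from_quat(s['tcp_rot']).as_matrix()
    d=M.T@(np.array([x,y,z])-s['eef_pos']);w=np.degrees(np.arctan2(M[1,0],M[0,0]))
    t=0 if yaw is None else (w-yaw+90)%180-90
    print('t',round(s['time'],2),'pos',s['eef_pos'].round(4),'yaw',w.round(2),'tilt',M[2].round(4),'q6',s['qpos'][5].round(2),'F',s['contact_force'].round(1),'op',round(s['opening'],3),'| rows shift',d.round(4),'turn',round(t,2))
E
python3 -m inch '[[0,0.486,-0.335,-0.07,3.7],[0,0.486,-0.335,-0.07,3.7],[0,0.486,-0.335,-0.07,3.7],[0,0.486,-0.335,-0.07,3.7],[0,0.486,-0.335,-0.07,3.7]]'
python3 -c "
from h import *
go(.549,-.222,.30,9.2)"
```

```text
time: 1.17
eef_pos: [0.2918, -0.5038, 0.2562]
tcp_rot: [0.997, 0.08, 0.0, 0.0]
contact_force: [0.7, -0.3, -0.1]
opening: 1.0
finger_force: 0.0
t 1.17 pos [ 0.2918 -0.5038  0.2562] yaw 9.2 tilt [ 2.e-04  3.e-04 -1.e+00] q6 0.19 F [ 0.7 -0.3 -0.1] op 1.0 | rows shift [ 0.299  -0.2371 -0.0438] turn -0.0
```

```bash
for i in 1; do :; done
python3 -m inch '[[0,0.298,-0.236,-0.044,0],[0,0.298,-0.236,-0.044,0],[0,0.298,-0.236,-0.044,0],[0,0.298,-0.236,-0.044,0],[0,0.298,-0.236,-0.044,0]]' >/dev/null
python3 -c "
from h import *
go(.549,-.222,.30,9.2)"
```

```text
t 1.58 pos [ 0.4314 -0.3507  0.2805] yaw 9.23 tilt [ 5.e-04  8.e-04 -1.e+00] q6 0.54 F [ 1.3 -0.3 -0.5] op 1.001 | rows shift [ 0.1367 -0.1082 -0.0195] turn 0.03
```

```bash

python3 -m inch '[[0,0.136,-0.106,-0.02,0],[0,0.136,-0.106,-0.02,0],[0,0.136,-0.106,-0.02,0],[0,0.136,-0.106,-0.02,0],[0,0.136,-0.106,-0.02,0]]' >/dev/null
python3 -m inch '[[1,0,0,0,0],[1,0,0,0,0],[1,0,0,0,0],[1,0,0,0,0]]' >/dev/null
cat > meas.py <<'E'
from h import *
import sys
cx,cy,z0,z1=map(float,sys.argv[1:5]);f=sys.argv[5]
p=snap('wrist');C=cloud(p);save(p,f)
px=p['pixels'].astype(int);white=(px.min(-1)>150)
m=(np.hypot(C[...,0]-cx,C[...,1]-cy)<.05)&(C[...,2]>z0)&(C[...,2]<z1)
for nm,k in(('all',m),('white',m&white)):
    q=C[k]
    if len(q)>20:
        k=cv2.morphologyEx(k.astype(np.uint8),cv2.MORPH_OPEN,np.ones((5,5)))>0
        q=C[k];print(nm,len(q),q.mean(0).round(4),cv2.minAreaRect(q[:,:2].astype(np.float32)*1000))
for q in sys.argv[6:]:
    for r in ctrl.tip_of(q,p)[:2]:
        print(q,round(r['score'],2),np.round(r['at']),atz(p,r['at'],(z0+z1)/2).round(4))
print('cam',p['T'][:3,3].round(3))
E
python3 meas.py .549 -.222 .120 .136 w1.png tub_first_top throat
python3 -c "
from h import *
go(.549,-.222,.30,9.2)"
```

```text
all 5267 [ 0.5493 -0.2216  0.1278] ((549.0167846679688, -221.60379028320312), (81.2066421508789, 81.66223907470703), 9.127304077148438)
white 985 [ 0.5331 -0.2313  0.128 ] ((533.5238037109375, -223.99298095703125), (30.523834228515625, 59.509681701660156), 10.199835777282715)
tub_first_top 0.91 [312. 214.] [ 0.5502 -0.219   0.128 ]
throat 0.91 [527. 186.] [ 0.6028 -0.3966  0.128 ]
cam [ 0.612 -0.217  0.443]
t 2.48 pos [ 0.5468 -0.2271  0.2996] yaw 9.12 tilt [-3.e-04 -1.e-04 -1.e+00] q6 0.85 F [-0.1 -0.5  0.6] op 0.171 | rows shift [ 0.0029 -0.0047 -0.0004] turn -0.08
```

View pics/w1.png

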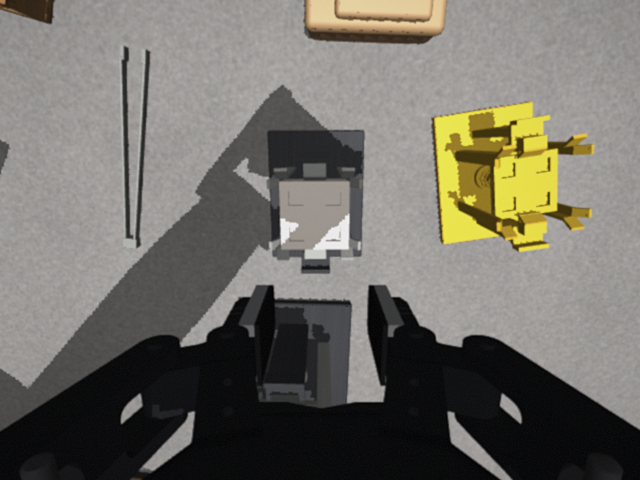

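The wrist view shows the target's white tub at (314,214), square with the gripper, the yellow look-alike at (500,180) and the tongs at (130,150). Lid centre is (0.549,-0.2215). Descending with the fingers shut.

```bash

python3 -m inch '[[1,0.003,-0.005,0.04,0],[1,0.003,-0.005,0.08,0],[1,0.003,-0.005,0.12,0],[1,0.003,-0.005,0.14,0],[1,0.003,-0.005,0.155,0]]' 40
python3 -c "
from h import *
go(.549,-.2215,.128,9.1)"
```

```text
time: 2.9
eef_pos: [0.5474, -0.2201, 0.1407]
tcp_rot: [0.997, 0.08, -0.002, -0.002]
contact_force: [0.4, -0.5, 0.4]
opening: -0.002
finger_force: 0.0
t 2.9 pos [ 0.5474 -0.2201  0.1407] yaw 9.17 tilt [-0.0046 -0.0039 -1.    ] q6 0.86 F [ 0.4 -0.5  0.4] op -0.002 | rows shift [0.0014 0.0017 0.0127] turn 0.07
```

```bash

python3 -m inch '[[1,0,0,0.008,0],[1,0,0,0.014,0],[1,0,0,0.02,0],[1,0,0,0.026,0],[1,0,0,0.032,0]]'
python3 -c "
from h import *
go(.549,-.2215,.0955,9.1)"
```

```text
time: 3.32
eef_pos: [0.5508, -0.2215, 0.1149]
tcp_rot: [0.997, 0.081, 0.001, 0.001]
contact_force: [-3.3, 1.0, 11.0]
opening: 0.0
finger_force: 5.5
t 3.32 pos [ 0.5508 -0.2215  0.1149] yaw 9.24 tilt [ 0.0021  0.0023 -1.    ] q6 0.86 F [-3.3  1.  11. ] op 0.0 | rows shift [-0.0018 -0.0003  0.0194] turn 0.14
```

```bash

python3 -m inch '[[1,0,0,0.005,0],[1,0,0,0.01,0],[1,0,0,0.013,0],[1,0,0,0.016,0],[1,0,0,0.018,0]]'
python3 -m inch '[[1,0,0,0,0],[1,0,0,0,0]]'
python3 -c "
from h import *
go(.549,-.2215,.0955,9.1)"
```

```text
time: 3.73
eef_pos: [0.5533, -0.2229, 0.1093]
tcp_rot: [0.997, 0.081, 0.002, 0.003]
contact_force: [10.0, -3.5, 6.4]
opening: -0.0
finger_force: 2.4
time: 3.9
eef_pos: [0.5535, -0.2228, 0.1005]
tcp_rot: [0.997, 0.081, 0.005, 0.004]
contact_force: [1.7, -1.8, 5.5]
opening: -0.001
finger_force: 2.5
t 3.9 pos [ 0.5535 -0.2228  0.1005] yaw 9.25 tilt [ 0.0096  0.0083 -0.9999] q6 0.86 F [ 1.7 -1.8  5.5] op -0.001 | rows shift [-0.0043 -0.002   0.0049] turn 0.15
```

```bash

python3 -m inch '[[1,-0.002,0,0.001,0],[1,-0.003,-0.001,0.003,0],[1,-0.003,-0.001,0.003,0]]'
python3 -c "
from h import *
go(.549,-.2215,.0955,9.1)"
```

```text
time: 4.15
eef_pos: [0.5483, -0.2211, 0.0935]
tcp_rot: [0.997, 0.08, 0.002, 0.002]
contact_force: [2.1, -0.8, 3.6]
opening: 0.003
finger_force: 2.0
t 4.15 pos [ 0.5483 -0.2211  0.0935] yaw 9.23 tilt [ 0.0043  0.0038 -1.    ] q6 0.85 F [ 2.1 -0.8  3.6] op 0.003 | rows shift [ 0.0006  0.0005 -0.002 ] turn 0.13
```

```bash

python3 -m inch '[[1,0,0,-0.01,0],[1,0,0,-0.05,0],[1,0,0,-0.09,0],[1,0,0,-0.13,0],[1,0,0,-0.165,0]]' 
python3 -m inch '[[1,0,0,-0.04,0],[1,0,0,-0.04,0],[1,0,0,-0.04,0]]' >/dev/null
python3 meas.py .549 -.2215 .09 .108 w2.png tub_first_top
python3 -c "
from h import *
p=ctrl.read_camera('wrist');cv2.imwrite('pics/w2c.png',cv2.resize(p['pixels'][140:300,220:420,::-1],None,fx=4,fy=4))
go(.5305,.175,.25,0)
for n in('top','scene'):
    C=cloud(snap(n))
    for k in (.03,):
        m=(np.hypot(C[...,0]-.53,C[...,1]-.175)<.055)&(C[...,2]>.03)&(C[...,2]<.042)
        m=cv2.morphologyEx(m.astype(np.uint8),cv2.MORPH_OPEN,np.ones((3,3)))>0
        print(n,m.sum(),C[m].mean(0),cv2.minAreaRect(C[m][:,:2].astype(np.float32)*1000))
"
```

```text
time: 4.57
eef_pos: [0.5457, -0.2192, 0.2584]
tcp_rot: [0.997, 0.081, -0.001, -0.001]
contact_force: [0.2, -0.8, 0.2]
opening: 0.0
finger_force: 0.0
all 4187 [ 0.5517 -0.222   0.1002] ((556.8591918945312, -221.5310821533203), (83.12825775146484, 62.10746383666992), 8.295023918151855)
white 1090 [ 0.5397 -0.2381  0.1003] ((542.470947265625, -223.2770538330078), (43.17536926269531, 59.633522033691406), 8.787726402282715)
tub_first_top 0.64 [320. 211.] [ 0.5493 -0.2197  0.099 ]
cam [ 0.612 -0.21   0.444]
t 4.97 pos [ 0.5455 -0.2192  0.2941] yaw 9.24 tilt [-0.0041 -0.0037 -1.    ] q6 0.85 F [ 0.2 -0.4 -0.4] op 0.003 | rows shift [ 0.0487 -0.3913  0.0453] turn 9.24
top 318 [0.53117301 0.17637578 0.03545583] ((530.7300415039062, 175.77667236328125), (60.86064910888672, 59.18559646606445), 68.67643737792969)
scene 721 [0.53036207 0.17388972 0.03579564] ((529.2987060546875, 174.0086669921875), (60.188209533691406, 64.30106353759766), 68.42216491699219)
```

View pics/w2c.png

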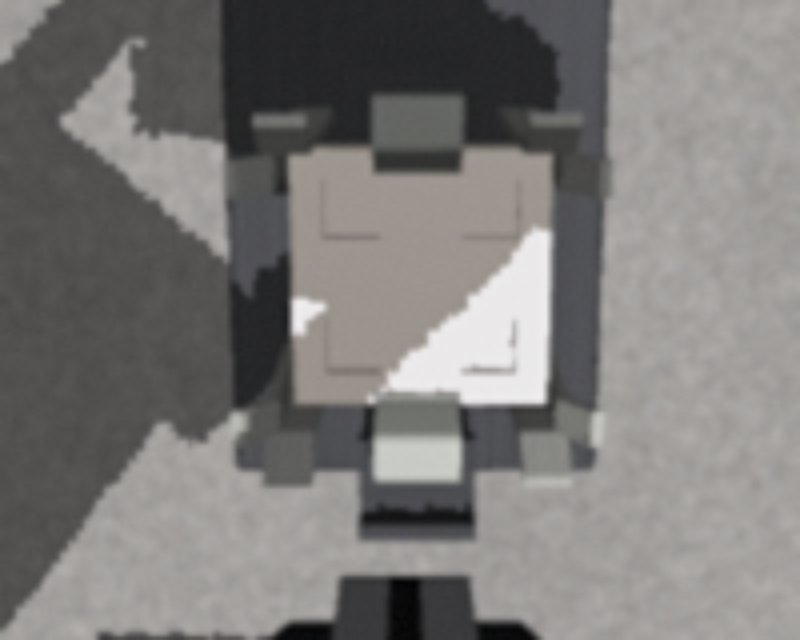

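The crop shows both catch noses (at (417,130) and (417,430)) over the lid's edges, and the lid is at z 0.100, so tub 1 is caught. Going to the spare at about (0.530,0.175), yaw -21.5°.

```bash

python3 -m inch '[[0,0.045,-0.39,0,30.7],[0,0.045,-0.39,0,30.7],[0,0.045,-0.39,0,30.7],[0,0.045,-0.39,0,30.7],[0,0.045,-0.39,0,30.7]]' >/dev/null
python3 -c "
from h import *
go(.525,.175,.29,-21.5)"
```

```text
t 5.48 pos [ 0.5365 -0.0178  0.295 ] yaw -21.81 tilt [-3.2e-03  6.0e-04 -1.0e+00] q6 1.73 F [-0.1 -0.3 -0.2] op 0.708 | rows shift [-0.0823 -0.1748  0.0052] turn -0.31
```

```bash

python3 -m inch '[[0,-0.08,-0.175,0,0],[0,-0.08,-0.175,0,0],[0,-0.08,-0.175,0,0],[0,-0.08,-0.175,0,0],[0,-0.08,-0.175,0,0]]' >/dev/null
python3 -m inch '[[0,0,0,0,0],[0,0,0,0,0],[0,0,0,0,0]]' >/dev/null
python3 meas.py .53 .175 .03 .042 w3.png tub_spare_top
python3 -c "
from h import *
go(.53,.175,.20,-21.5)"
```

```text
all 2981 [0.5305 0.1765 0.0362] ((530.0167846679688, 176.89236450195312), (60.00944137573242, 60.25493621826172), 68.64549255371094)
white 716 [0.522  0.1861 0.0362] ((522.7977905273438, 187.65016174316406), (21.216655731201172, 55.757774353027344), 6.169583797454834)
tub_spare_top 0.61 [313. 201.] [0.5311 0.1789 0.036 ]
cam [0.588 0.148 0.439]
t 6.25 pos [0.5271 0.1717 0.2961] yaw -21.55 tilt [-1.e-03  9.e-04 -1.e+00] q6 2.08 F [ 0.  -0.6  0. ] op 0.998 | rows shift [ 0.0016 -0.0042  0.0961] turn -0.05
```

```bash

python3 -c "
from h import *
go(.5302,.1768,.008,-21.4)"
python3 -m inch '[[0,0.001,-0.006,0.04,0],[0,0.001,-0.006,0.08,0],[0,0.001,-0.006,0.12,0],[0,0.001,-0.006,0.16,0],[0,0.001,-0.006,0.2,0]]' 40 >/dev/null
python3 -m inch '[[0,0,0,0.03,0],[0,0,0,0.055,0],[0,0,0,0.075,0],[0,0,0,0.088,0],[0,0,0,0.088,0]]'
python3 -c "
from h import *
go(.5302,.1768,.008,-21.4)"
```

```text
t 6.25 pos [0.5271 0.1717 0.2961] yaw -21.55 tilt [-1.e-03  9.e-04 -1.e+00] q6 2.08 F [ 0.  -0.6  0. ] op 0.998 | rows shift [ 0.0013 -0.0061  0.2881] turn -0.15
time: 7.08
eef_pos: [0.528, 0.1765, 0.0056]
tcp_rot: [0.982, -0.187, -0.003, 0.001]
contact_force: [-0.8, 1.2, -0.1]
opening: 1.0
finger_force: 0.0
t 7.08 pos [0.528  0.1765 0.0056] yaw -21.57 tilt [-0.0056  0.0033 -1.    ] q6 2.09 F [-0.8  1.2 -0.1] op 1.0 | rows shift [ 0.0019 -0.0011 -0.0024] turn -0.17
```

Close on the lid's edges.

```bash

python3 -m inch '[[0.5,0.001,-0.0005,-0.001,0],[0.5,0.001,-0.0005,-0.001,0],[0.5,0.001,-0.0005,-0.001,0],[0.5,0.001,-0.0005,-0.001,0],[0.5,0.001,-0.0005,-0.001,0]]' 40
python3 -m inch '[[0.5,0,0,-0.01,0],[0.5,0,0,-0.02,0],[0.5,0,0,-0.05,0],[0.5,0,0,-0.09,0],[0.5,0,0,-0.13,0]]'
python3 -c "
from h import *
go(.52,.0,.24,9.2)"
```

```text
time: 7.5
eef_pos: [0.5334, 0.1783, 0.0121]
tcp_rot: [0.983, -0.186, 0.002, -0.001]
contact_force: [0.1, -1.5, 5.4]
opening: 0.692
finger_force: 43.7
time: 7.92
eef_pos: [0.5297, 0.1781, 0.1405]
tcp_rot: [0.983, -0.186, -0.002, 0.0]
contact_force: [1.0, 0.1, -0.5]
opening: 0.692
finger_force: 43.6
t 7.92 pos [0.5297 0.1781 0.1405] yaw -21.45 tilt [-0.0032  0.0015 -1.    ] q6 2.09 F [ 1.   0.1 -0.5] op 0.692 | rows shift [ 0.0558  0.1695 -0.0995] turn -30.65
```

```bash

python3 -m inch '[[0.5,0.057,0.17,-0.1,-30.6],[0.5,0.057,0.17,-0.1,-30.6],[0.5,0.057,0.17,-0.1,-30.6],[0.5,0.057,0.17,-0.1,-30.6],[0.5,0.057,0.17,-0.1,-30.6]]'|grep -E 'open|finger'
python3 -c "
from h import *
go(.549,-.222,.26,9.2)"
```

```text
opening: 0.692
finger_force: 43.6
t 8.33 pos [0.5213 0.0031 0.2385] yaw 9.49 tilt [-1.e-04 -5.e-04 -1.e+00] q6 1.22 F [ 1.7 -0.6 -1.2] op 0.692 | rows shift [-0.0098  0.2266 -0.0216] turn 0.29
```

```bash

python3 -m inch '[[0.5,-0.01,0.225,-0.02,0.3],[0.5,-0.01,0.225,-0.02,0.3],[0.5,-0.01,0.225,-0.02,0.3],[0.5,-0.01,0.225,-0.02,0.3],[0.5,-0.01,0.225,-0.02,0.3]]'|grep -E 'open|finger'
python3 -m inch '[[0.5,-0.01,0.02,0,0],[0.5,-0.01,0.02,0,0],[0.5,-0.01,0.02,0,0],[0.5,-0.01,0.02,0,0]]' >/dev/null
python3 -c "
from h import *
go(.549,-.222,.26,9.2)
p=snap('wrist');C=cloud(p);save(p,'w4.png')
for z0,z1 in((.27,.31),(.24,.30),(.09,.108)):
    m=(np.hypot(C[...,0]-.549,C[...,1]+.222)<.05)&(C[...,2]>z0)&(C[...,2]<z1)
    m=cv2.morphologyEx(m.astype(np.uint8),cv2.MORPH_OPEN,np.ones((5,5)))>0
    if m.any(): print(m.sum(),C[m].mean(0),C[m].min(0),C[m].max(0),cv2.minAreaRect(C[m][:,:2].astype(np.float32)*1000))
"
```

```text
opening: 0.691
finger_force: 43.6
t 9.08 pos [ 0.5391 -0.2227  0.2556] yaw 8.84 tilt [-2.0e-04 -1.1e-03 -1.0e+00] q6 0.85 F [-0.2 -0.  -0.4] op 0.695 | rows shift [ 0.0099  0.0009 -0.0044] turn -0.36
31220 [ 0.54147119 -0.22265063  0.28216465] [ 0.50417762 -0.27179354  0.27005148] [ 0.5712464  -0.17323187  0.30999784] ((536.9520874023438, -223.83047485351562), (61.129093170166016, 99.74262237548828), 8.580796241760254)
29465 [ 0.54100543 -0.22266179  0.28060455] [ 0.50417762 -0.26474104  0.26498877] [ 0.5712464  -0.17920238  0.29998131] ((536.8621215820312, -223.2340087890625), (61.129093170166016, 86.58049774169922), 8.580796241760254)
5605 [ 0.55157921 -0.22181277  0.10026837] [ 0.51141248 -0.25899662  0.0908135 ] [ 0.59899627 -0.18854135  0.10797388] ((556.6771850585938, -221.33079528808594), (83.45720672607422, 65.91566467285156), 9.488261222839355)
```

View pics/w4.png

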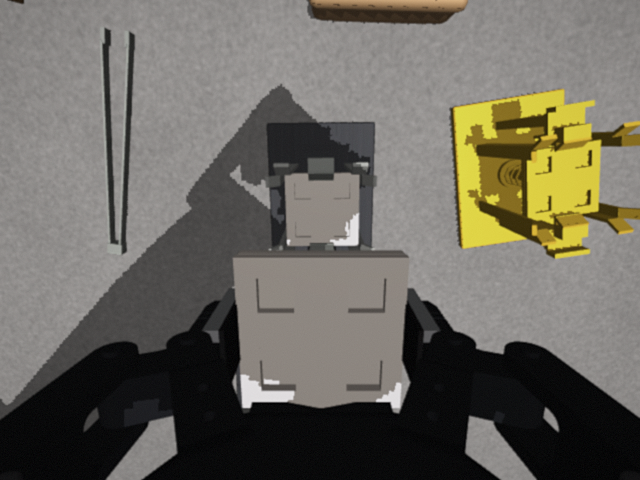

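The held lid fills (235–408, 255–405), square in the fingers, with tub 1 behind it at (322,210). Now computing the lid's centre relative to the target.

```bash
cat > held.py <<'E'
from h import *
import sys
s=ctrl.get_state();p=snap('wrist');C=cloud(p)
M=R.from_quat(s['tcp_rot']).as_matrix();L=(C-s['eef_pos'])@M   # tool coords
zb=float(np.nanmedian(L[270:350,290:350,2]));print('lid top tool z',zb)
m=(abs(L[...,2]-zb)<.0035)&(abs(L[...,1])<.034)&(L[...,0]>-.035)&(L[...,0]<.045)
m=cv2.morphologyEx(m.astype(np.uint8),cv2.MORPH_OPEN,np.ones((5,5)))>0
q=L[m];mid=q[abs(q[:,1])<.02]
# plane tilt
A=np.c_[q[:,:2],np.ones(len(q))];print('plane slope',np.linalg.lstsq(A,q[:,2],rcond=None)[0].round(4))
ys=[];xs=[]
for v in range(270,345,5):
    r=L[v][m[v]]
    if len(r)>20: ys.append((r[:,0].mean(),r[:,1].min(),r[:,1].max()))
for u in range(250,400,8):
    r=L[:,u][m[:,u]]
    if len(r)>20: xs.append((r[:,1].mean(),r[:,0].max()))
ys=np.array(ys);xs=np.array(xs);k=np.polyfit(xs[:,0],xs[:,1],1)
print('side edges',np.median(ys,0).round(4),'front edge x at y=0',k[1].round(4),'angle deg',np.degrees(k[0]).round(2))
c=np.array([k[1]-.03,np.median(ys[:,1:].mean(1)),zb]);w=M@c+s['eef_pos'];print('lid centre tool',c.round(4),'world',w.round(4))
d=M.T@(np.array([.549,-.2216,w[2]])-w);print('shift needed',d.round(4));go(.549,-.2216,.26,9.1)
E
python3 held.py
```

```text
lid top tool z -0.02458107789854968
plane slope [ 0.0046 -0.001  -0.0246]
side edges [ 0.0103 -0.0296  0.03  ] front edge x at y=0 0.0278 angle deg -0.01
lid centre tool [-0.0022  0.0002 -0.0246] world [ 0.5372 -0.2228  0.2802]
shift needed [ 0.0119  0.0006 -0.    ]
t 9.18 pos [ 0.5394 -0.2221  0.2556] yaw 8.93 tilt [-1.e-04 -6.e-04 -1.e+00] q6 0.85 F [ 0.   0.4 -2.3] op 0.696 | rows shift [ 0.0095  0.001  -0.0044] turn -0.17
```

```bash

python3 -m inch '[[0.5,0.012,0.0005,0.02,0],[0.5,0.012,0.0005,0.05,0],[0.5,0.012,0.0005,0.075,0],[0.5,0.012,0.0005,0.095,0],[0.5,0.012,0.0005,0.105,0]]'|grep -E 'open|finger'
python3 -m inch '[[0.5,0,0,0,0],[0.5,0,0,0,0]]' >/dev/null
python3 held.py
```

```text
opening: 0.693
finger_force: 43.6
lid top tool z -0.024595276843829377
plane slope [ 0.0045 -0.0019 -0.0246]
side edges [ 0.0102 -0.0295  0.03  ] front edge x at y=0 0.0279 angle deg 0.05
lid centre tool [-0.0021  0.0002 -0.0246] world [ 0.5496 -0.222   0.1755]
shift needed [-0.0005 -0.0005  0.    ]
t 9.82 pos [ 0.5523 -0.2221  0.1521] yaw 8.89 tilt [ 0.0018  0.0014 -1.    ] q6 0.86 F [ 0.2 -0.7 -1.1] op 0.691 | rows shift [-0.003  -0.0008 -0.1079] turn -0.21
```

```bash

python3 -m inch '[[0.5,-0.0005,-0.0005,0.012,-0.2],[0.5,-0.0005,-0.0005,0.022,-0.2],[0.5,-0.0005,-0.0005,0.03,-0.2],[0.5,-0.0005,-0.0005,0.036,-0.2],[0.5,-0.0005,-0.0005,0.039,-0.2]]'
python3 -m inch '[[0.5,0,0,0.002,0],[0.5,0,0,0.004,0],[0.5,0,0,0.004,0]]'
python3 held.py
```

```text
time: 10.23
eef_pos: [0.55, -0.2214, 0.1098]
tcp_rot: [0.997, 0.079, -0.001, -0.001]
contact_force: [0.2, 1.1, -0.5]
opening: 0.69
finger_force: 43.6
time: 10.48
eef_pos: [0.551, -0.2219, 0.108]
tcp_rot: [0.997, 0.079, 0.0, -0.0]
contact_force: [-1.3, -0.6, 1.9]
opening: 0.692
finger_force: 43.9
lid top tool z -0.02459878164636295
plane slope [ 0.0041 -0.0014 -0.0246]
side edges [ 0.0102 -0.0295  0.0301] front edge x at y=0 0.0278 angle deg 0.09
lid centre tool [-0.0022  0.0003 -0.0246] world [ 0.5489 -0.2225  0.1326]
shift needed [ 0.0003 -0.0009  0.    ]
t 10.53 pos [ 0.5511 -0.222   0.1082] yaw 9.03 tilt [ 4.e-04  3.e-04 -1.e+00] q6 0.86 F [-0.4  1.1  1.4] op 0.695 | rows shift [-0.002  -0.0006 -0.1518] turn -0.07
```

```bash

python3 -m inch '[[0,0,0,0,0],[0,0,0,0,0],[0,0,0,0,0],[0,0,0,0,0]]' | grep -E 'opening|force'
python3 -m inch '[[0,0,0,-0.02,0],[0,0,0,-0.06,0],[0,0,0,-0.1,0],[0,0,0,-0.14,0],[0,0,0,-0.18,0]]' >/dev/null
python3 -m inch '[[1,-0.003,0,-0.01,0],[1,-0.003,0,-0.01,0],[1,-0.003,0,-0.01,0],[1,-0.003,0,-0.01,0],[1,-0.003,0,-0.01,0]]' >/dev/null
python3 meas.py .549 -.2216 .124 .14 w5.png tub_spare_top
python3 -c "
from h import *
p=ctrl.read_camera('wrist');cv2.imwrite('pics/w5c.png',cv2.resize(p['pixels'][140:300,220:420,::-1],None,fx=4,fy=4))
go(.549,-.2216,.145,9.1)"
```

```text
contact_force: [0.4, -0.3, 0.2]
opening: 1.004
finger_force: 0.0
all 5223 [ 0.5495 -0.2228  0.1318] ((548.5996704101562, -221.19161987304688), (82.15359497070312, 81.3723373413086), 9.085204124450684)
white 1196 [ 0.5349 -0.237   0.1322] ((538.0538330078125, -224.47720336914062), (39.27045822143555, 59.563106536865234), 9.0074462890625)
tub_spare_top 0.75 [320. 218.] [ 0.5496 -0.2205  0.132 ]
cam [ 0.612 -0.212  0.437]
t 11.85 pos [ 0.5473 -0.2219  0.2954] yaw 9.04 tilt [-0.0027 -0.0024 -1.    ] q6 0.86 F [-1.3  0.1  0.9] op 0.02 | rows shift [0.0021 0.0003 0.1504] turn -0.06
```

View pics/w5c.png

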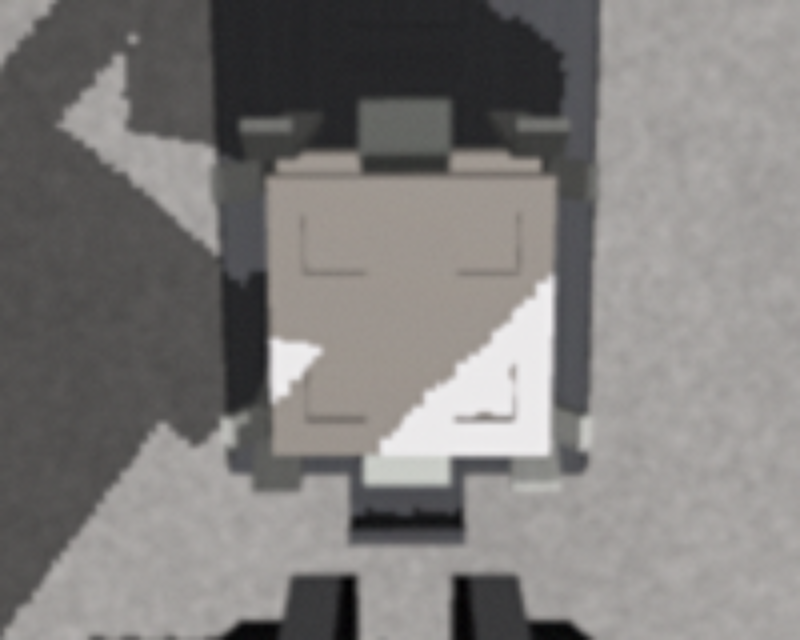

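The spare lid is square at (412,315) in the crop, at z 0.132, so it's seated at the 32 mm pitch. Pressing.

```bash

python3 -m inch '[[1,0.001,0,0.04,0],[1,0.001,0,0.08,0],[1,0.001,0,0.12,0],[1,0.001,0,0.14,0],[1,0.001,0,0.15,0]]' >/dev/null
python3 -m inch '[[1,0,0,0.005,0],[1,0,0,0.01,0],[1,0,0,0.015,0],[1,0,0,0.02,0],[1,0,0,0.025,0]]'
python3 -c "
from h import *
go(.549,-.2216,.0955,9.1)"
```

```text
time: 12.68
eef_pos: [0.5502, -0.2229, 0.1246]
tcp_rot: [0.997, 0.079, 0.002, 0.001]
contact_force: [0.4, 0.4, 4.3]
opening: 0.001
finger_force: 1.6
t 12.68 pos [ 0.5502 -0.2229  0.1246] yaw 9.04 tilt [ 0.0032  0.0028 -1.    ] q6 0.86 F [0.4 0.4 4.3] op 0.001 | rows shift [-0.0011 -0.0016  0.0291] turn -0.06
```

```bash

python3 -m inch '[[1,-0.001,-0.001,0.006,0],[1,-0.001,-0.001,0.012,0],[1,-0.001,-0.001,0.017,0],[1,-0.001,-0.001,0.021,0],[1,-0.002,-0.001,0.024,0]]'
python3 -m inch '[[1,0,0,0.001,0],[1,0,0,0.001,0],[1,0,0,0.001,0]]'
python3 -c "
from h import *
go(.549,-.2216,.0945,9.1)"
```

```text
time: 13.1
eef_pos: [0.5524, -0.223, 0.1106]
tcp_rot: [0.997, 0.079, 0.006, 0.002]
contact_force: [-2.2, 7.2, 27.6]
opening: 0.001
finger_force: 13.4
time: 13.35
eef_pos: [0.5529, -0.223, 0.1079]
tcp_rot: [0.997, 0.078, 0.007, 0.003]
contact_force: [-0.5, 6.0, 28.8]
opening: 0.007
finger_force: 14.6
t 13.35 pos [ 0.5529 -0.223   0.1079] yaw 9.01 tilt [ 0.0136  0.007  -0.9999] q6 0.86 F [-0.5  6.  28.8] op 0.007 | rows shift [-0.0038 -0.0021  0.0133] turn -0.09
```

Force is high (29 N) at 108 mm, possibly jammed. Backing off to look.

```bash

python3 -m inch '[[1,0,0,-0.01,0],[1,0,0,-0.03,0],[1,0,0,-0.07,0],[1,0,0,-0.11,0],[1,0,0,-0.15,0]]' |grep pos
python3 -m inch '[[1,0,0,-0.045,0],[1,0,0,-0.045,0],[1,0,0,-0.045,0]]' >/dev/null
python3 meas.py .549 -.2216 .09 .14 w6.png tub_spare_top
python3 -c "
from h import *
p=snap('wrist');cv2.imwrite('pics/w6c.png',cv2.resize(p['pixels'][140:300,220:420,::-1],None,fx=4,fy=4))
C=cloud(p);m=(np.hypot(C[...,0]-.549,C[...,1]+.2216)<.02)
q=C[m];z0=np.median(q[:,2]);q=q[abs(q[:,2]-z0)<.003]
print(z0,np.linalg.lstsq(np.c_[q[:,0]-.549,q[:,1]+.2216,np.ones(len(q))],q[:,2],rcond=None)[0])
go(.549,-.2216,.145,9.1)"
```

```text
eef_pos: [0.5461, -0.2209, 0.2484]
all 6768 [ 0.5526 -0.2215  0.1268] ((549.0946655273438, -220.99034118652344), (99.52778625488281, 80.5509033203125), 8.628580093383789)
white 1360 [ 0.5321 -0.2375  0.1298] ((529.806640625, -231.0661163330078), (46.41816711425781, 61.92597198486328), 22.895263671875)
tub_spare_top 0.7 [320. 222.] [ 0.5448 -0.2237  0.115 ]
cam [ 0.612 -0.212  0.441]
0.36885529309226883 [-0.01317187 -0.00228227  0.36915493]
t 14.17 pos [ 0.5459 -0.2209  0.2901] yaw 9.04 tilt [-0.0029 -0.0025 -1.    ] q6 0.86 F [ 0.7 -0.2  0.5] op -0.002 | rows shift [0.0034 0.0015 0.1451] turn -0.06
```

View pics/w6c.png

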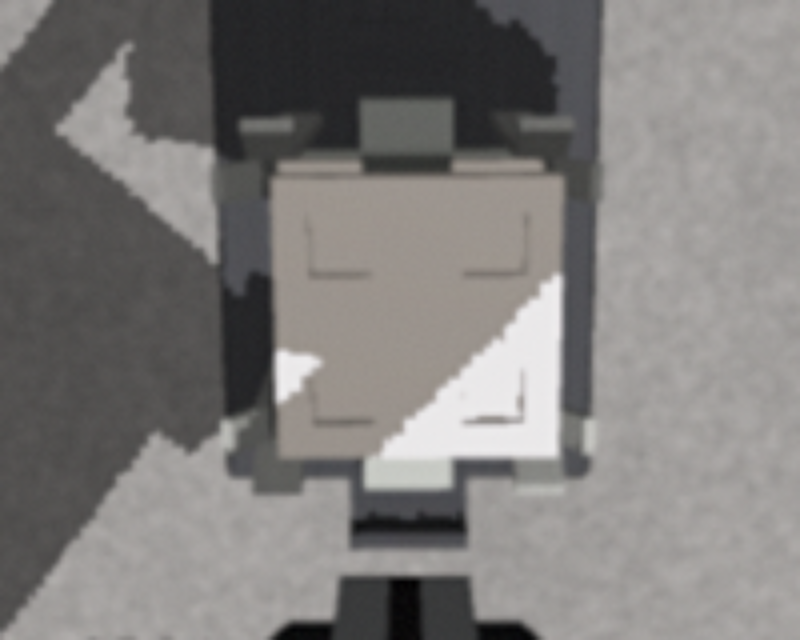

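```bash
cat > lid.py <<'E'
from h import *
import sys
z0,z1=map(float,sys.argv[1:3])
for n in('wrist','top','scene'):
    p=snap(n);C=cloud(p);a=np.radians(9.1)
    X=(C[...,0]-.549)*np.cos(a)+(C[...,1]+.2216)*np.sin(a);Y=-(C[...,0]-.549)*np.sin(a)+(C[...,1]+.2216)*np.cos(a)
    m=(abs(X)<.04)&(abs(Y)<.04)&(C[...,2]>z0)&(C[...,2]<z1)
    x,y,z=X[m],Y[m],C[...,2][m]; e=lambda v,w:(np.percentile(v[abs(w)<.012],[1,99])*1000).round(1)
    print(n,m.sum(),'X edges',e(x,y),'Y edges',e(y,x),'fit',np.linalg.lstsq(np.c_[x,y,np.ones(len(x))],z,rcond=None)[0].round(4))
E
python3 lid.py .126 .138
```

```text
wrist 5304 X edges [-29.8  29.3] Y edges [-31.4  27.6] fit [-2.200e-03 -1.000e-04  1.319e-01]
top 125 X edges [-29.9  -7.3] Y edges [ 4.6 26.4] fit [-0.0283  0.0046  0.1309]
scene 921 X edges [-32.1  28.9] Y edges [-33.4  25.5] fit [-0.0087 -0.0021  0.1318]
```

The spare lid is level but sits about 1.5–2 mm toward -Y of the dispenser axis, so it probably rubs on a guide, and my push was also 4 mm off in x. I'll regrip the lid centred on the axis and press it while held, correcting sideways sag.

```bash

python3 -m inch '[[0,0.003,0.001,0.02,0],[0,0.003,0.001,0.04,0],[0,0.003,0.001,0.06,0],[0,0.003,0.001,0.08,0],[0,0.003,0.001,0.09,0]]' 70 >/dev/null
python3 -m inch '[[0,0,0,0,0],[0,0,0,0,0]]' >/dev/null
python3 -c "
from h import *
go(.549,-.2214,.108,9.1)"
```

```text
t 14.9 pos [ 0.5495 -0.2217  0.2017] yaw 9.04 tilt [-0.0016 -0.0014 -1.    ] q6 0.86 F [ 0.6  0.8 -0.3] op 0.972 | rows shift [-0.0003 -0.0003  0.0937] turn -0.06
```

```bash

python3 -m inch '[[0,0,0,0.035,0],[0,0,0,0.065,0],[0,0,0,0.085,0],[0,0,0,0.093,0],[0,0,0,0.093,0]]' >/dev/null
python3 -m inch '[[0.5,0,0,0,0],[0.5,0,0,0,0],[0.5,0,0,0,0],[0.5,0,0,0,0]]' 70
python3 held.py
```

```text
time: 15.65
eef_pos: [0.5514, -0.2229, 0.1123]
tcp_rot: [0.997, 0.079, 0.002, 0.002]
contact_force: [0.6, 0.0, 1.1]
opening: 0.679
finger_force: 78.4
lid top tool z -0.019811404069597176
plane slope [ 0.004   0.0025 -0.0198]
side edges [ 0.0076 -0.0292  0.0295] front edge x at y=0 0.0276 angle deg 0.55
lid centre tool [-0.0024  0.0002 -0.0198] world [ 0.549  -0.2234  0.1321]
shift needed [ 0.0003 -0.0018 -0.    ]
t 15.7 pos [ 0.5514 -0.2229  0.112 ] yaw 9.04 tilt [ 0.0038  0.0034 -1.    ] q6 0.86 F [ 1.4 -1.   2.6] op 0.682 | rows shift [-0.0016 -0.0011 -0.148 ] turn -0.06
```

```bash

python3 -m inch '[[0.5,0,-0.002,0,0.3],[0.5,0,-0.002,0.004,0.3],[0.5,0,-0.002,0.009,0.3],[0.5,-0.001,-0.002,0.014,0.3]]'
python3 held.py
```

```text
time: 16.03
eef_pos: [0.5505, -0.2211, 0.0969]
tcp_rot: [0.997, 0.076, 0.003, 0.001]
contact_force: [3.1, -1.6, 12.7]
opening: 0.684
finger_force: 79.4
lid top tool z -0.01985088809637246
plane slope [ 0.002   0.0016 -0.0198]
side edges [ 0.0076 -0.0291  0.0295] front edge x at y=0 0.0279 angle deg -1.43
lid centre tool [-0.0021  0.0002 -0.0199] world [ 0.5484 -0.2215  0.1168]
shift needed [0.0006 0.0002 0.    ]
t 16.08 pos [ 0.5502 -0.221   0.0962] yaw 8.72 tilt [ 0.0045  0.0028 -1.    ] q6 0.86 F [ 3.5 -2.4  5.5] op 0.682 | rows shift [-0.0005  0.0009 -0.1638] turn -0.38
```

Well centred, and the force is now low. Undo the small turn and continue down.

```bash

python3 -m inch '[[0.5,0,0,0.004,-0.3],[0.5,-0.001,0,0.008,-0.3],[0.5,-0.001,0,0.012,-0.3],[0.5,-0.001,0,0.016,-0.3],[0.5,-0.001,0,0.019,-0.3]]'
python3 held.py
```

```text
time: 16.5
eef_pos: [0.5531, -0.2215, 0.0896]
tcp_rot: [0.997, 0.079, 0.005, 0.002]
contact_force: [-0.6, 2.3, 12.2]
opening: 0.681
finger_force: 79.3
lid top tool z -0.01987324056817742
plane slope [-0.0007  0.0022 -0.0199]
side edges [ 0.0076 -0.0291  0.0296] front edge x at y=0 0.0293 angle deg -1.49
lid centre tool [-0.0007  0.0002 -0.0199] world [ 0.5523 -0.2217  0.1095]
shift needed [-0.0033 -0.0006 -0.    ]
t 16.55 pos [ 0.5525 -0.2214  0.0847] yaw 9.03 tilt [ 0.0104  0.0055 -0.9999] q6 0.86 F [3.9 0.5 6.9] op 0.681 | rows shift [-0.0016  0.0006 -0.1753] turn -0.07
```

```bash

python3 -m inch '[[0.5,-0.001,0,0.001,0],[0.5,-0.002,0,0.003,0],[0.5,-0.002,0,0.003,0]]'
python3 held.py
```

```text
time: 16.8
eef_pos: [0.55, -0.2213, 0.0766]
tcp_rot: [0.997, 0.078, 0.006, 0.002]
contact_force: [8.7, 1.1, 9.0]
opening: 0.684
finger_force: 79.1
lid top tool z -0.019834686792306516
plane slope [ 0.0027  0.0023 -0.0199]
side edges [ 0.0076 -0.0291  0.0296] front edge x at y=0 0.0273 angle deg 3.21
lid centre tool [-0.0027  0.0002 -0.0198] world [ 0.5471 -0.2219  0.0964]
shift needed [0.0019 0.     0.    ]
t 16.85 pos [ 0.55   -0.2213  0.0766] yaw 8.97 tilt [ 0.0111  0.0045 -0.9999] q6 0.86 F [7.6 0.7 8.1] op 0.681 | rows shift [ 0.001   0.0009 -0.1834] turn -0.13
```

```bash

python3 -m inch '[[0.5,0.001,0,0.001,0],[0.5,0.001,0,0.001,0]]' |grep pos
python3 -m inch '[[0,0,0,0,0],[0,0,0,0,0],[0,0,0,0,0],[0,0,0,0,0]]' | grep -E 'opening|force|pos'
python3 -m inch '[[0,0,0,-0.02,0],[0,0,0,-0.06,0],[0,0,0,-0.1,0],[0,0,0,-0.14,0],[0,0,0,-0.18,0]]' >/dev/null
python3 -m inch '[[0,0,0,-0.035,0],[0,0,0,-0.035,0],[0,0,0,-0.035,0]]' | grep pos
python3 lid.py .096 .104
python3 -c "
from h import *
p=ctrl.read_camera('wrist');cv2.imwrite('pics/w7c.png',cv2.resize(p['pixels'][140:300,220:420,::-1],None,fx=4,fy=4))
q=snap('scene');save(q,'s7.png',(200,190,320,320),4)"
```

```text
eef_pos: [0.55, -0.2212, 0.0747]
eef_pos: [0.545, -0.2194, 0.0707]
contact_force: [-1.1, 0.1, -0.1]
opening: 0.999
finger_force: 0.0
eef_pos: [0.5472, -0.2208, 0.2902]
wrist 4093 X edges [-29.4  27.8] Y edges [-29.5  29.3] fit [-0.     -0.0006  0.1003]
top 102 X edges [-33.8  -8.6] Y edges [ 1.4 28.8] fit [-0.0706  0.0039  0.0987]
scene 765 X edges [-30.4  37.3] Y edges [-31.4  27. ] fit [-0.0057 -0.0018  0.1001]
```

View pics/w7c.png

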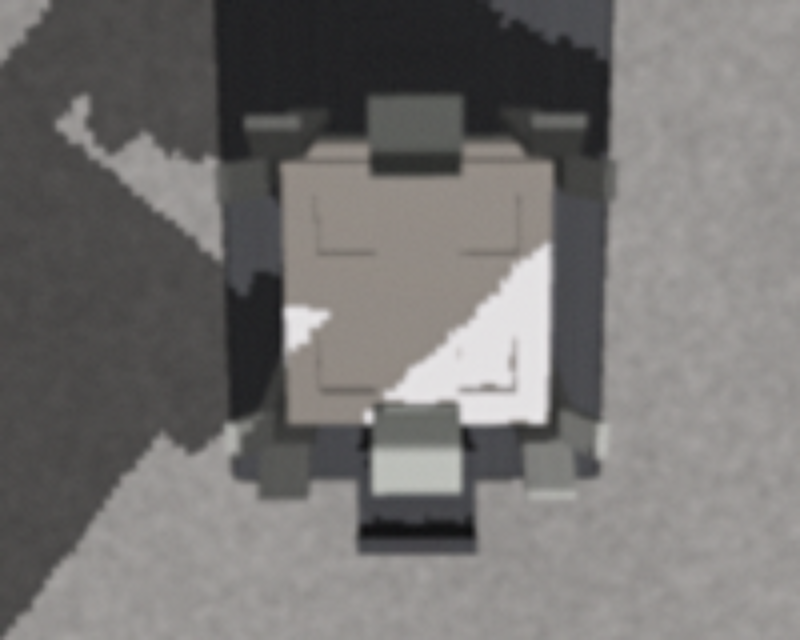

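The spare's lid is level at z 0.1003 and centred within 1 mm, with both catch noses (at (417,135) and (415,430)) over its edges. Handing in.

```bash
python3 -c "
from plant import ctrl
print(ctrl.sign_off())"
```

```text
the job is handed in; nothing more can be done
None
```

Both tubs are loaded in the small grey dispenser and the job is handed in: the top lid sits level at catch height with both catches over it, and the rack, hide and tongs were not touched. No verdict was returned. The spare's first press stopped partway at about 29 N, above the 8 to 20 N given, so I backed off, regripped the lid on the axis and pressed it home.

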